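Back off the left-hand clamp nut of the label rewinder

TASK

Free the bare cardboard core on the label rewinder: loosen the steel T-bar nut that clamps it. Its thread is left-handed, so it loosens clockwise seen from above; turn it at least 60 degrees that way, never tighten it further, and let go. Leave alone the identical nut of the unwinder (the stand with the fat roll of labels), and do not push the standing wine bottle about.

Things in the scene. Friction and masses are not known exactly. Their poses are not given: they have to be found in the camera images.
- rewinder_nut_bar (a point): Centre of the T-bar of the nut to loosen, 137 mm above the table. Steel bar 64 mm long (x axis), 14 wide (y), 28 high (z up, the screw axis) on a hub 34 mm across, 18 high. Under the hub a washer 60 mm across (top 107 mm up), a bare brown core 80 mm across (top 102), a platter 140 across (top 46), a grey base 150 square. The stand is fixed, left or right of the unwinder, turned up to 45 degrees.
- rewinder_nut (a joint): Turn of that nut, rad. About 0 at the start (tight); grows clockwise seen from above (loosening, left-hand thread), falls anticlockwise (tightening, hard stop at -0.3). The nut turns in place without rising, against about 0.15 N m of friction, and stays where it is left; free up to 2.2.
- unwinder_nut_bar (a point): Centre of the T-bar of the other nut, not to be turned: the same nut, height, axes and fixed stand, but clamping a fat white roll of labels (124 mm across, top 102 mm up) instead of a bare core.
- bottle_mid (a point): Dark wine bottle standing loose beyond the stands, to the left, 74 mm across, 300 mm tall; this point is on its axis, 150 mm up. Also about, not listed: a low open box of labels to the right, a white jug 195 mm tall far to the left, bottles lying on a board far to the right.
- unwinder_nut (a joint): Turn of the unwinder's nut, rad, about 0 at the start; to be left as it is.
Mind the look-alikes: they are no part of the job. What is shaped like the part that bears rewinder_nut_bar but purple or red is not meant.

How it is judged:
By the outcome, as a careful person would: the job done as asked, in the order asked, and still so for the second after the job is handed in, with the robot touching nothing.
It also fails if it takes over 32 s, if anything falls off the work surface, if the arm or the gripper's body presses on something with over 40 N, if the wrist force passes 120 N, or if a joint passes its speed limit or range.

ROBOT

A 6-joint arm with a two-finger parallel gripper is mounted at the origin on the work surface. World frame = base frame: x ahead of the robot, y to its left, z up, the work surface at z = 0. Lengths are in m, angles in degrees, forces in N, time in s.
With the tool pointing down it reaches from about 0.275 to 0.85 m from the base axis. Payload 19 kg.
Tool frame: the origin (TCP) lies midway between the tips of the shut fingers; the grasp point (between the pads) lies 19 mm behind it; z points along the fingers, y is the direction in which the jaws open and shut (so a half turn about z gives the same grasp; the last joint's range is limited). The gripper opens to 85 mm and grips with 20 to 120 N. Pads are 22 mm wide; open, the fingers measure 114 mm over their backs; the gripper's body (76 mm by 85 mm) begins 54 mm behind the grasp point. The pads swing forward as they close: fully open they stand 13 mm farther back than shut.
Start: joints at [-81.818, 8.623, 82.357, -0, 89.026, -7.678], TCP at [0.157, -0.553, 0.231] pointing down, gripper open.
Joint ranges: [-160.23, 160.23], [-39.13, 120.54], [6.94, 153.29], [-79.49, 259.48], [9.18, 160.14], [-161.06, 161.06]. Speed limits (degrees/s): [108.29, 108.29, 127.2, 172.46, 172.46, 172.46].

INTERFACE

Orientations are given as a 3x3 rotation matrix whose columns are the frame's x, y, z axes.
In Python, from station import telemetry, cams, job_done gives the robot as it stands. The module is installed in compiled form; this text tells all that it offers.
- The arm moves only by the tool move_arm, never from a script. Its argument "plan" is a list of rows, each a list of 3 entries, a list of its own where there are three numbers: the shift along the tool's x, y, z in m, then the turn, a rotation vector about the tool's x, y, z in rad, then the finger opening in m, from 0 to 0.0854. A call has 1 to 20 rows; each row shifts and turns the commanded pose from where the row before left it, along the tool's axes as they then stand; what a row does not reach is not made up. A row lasts 1/10 s, in which the tool goes at most 50 mm and 8.59 degrees, less where a joint would pass 70% of its speed; a pose out of reach is approached as far as the arm can. A call is refused whole if a number of a shift passes 0.05 or a number of a turn 0.15, either way. A call with a gripper value outside its range is refused whole. The fingers move at their own pace and stop on an object; the grip force is fixed at half the most. Time passes only in rows, so rows that do not move let the fingers close. It gives the time, the measured TCP pose, the force and the opening at its end, in the units of the state.
- telemetry.state(): the state, without advancing time (a new reading comes with each control period).
- cams.capture(name): name is "side" or "top"; returns (picture, depth): 384x512x3 uint8, blue, green, red; 384x512 float32, m along the optical axis (not along the pixel's ray), 0 where there is no reading.
- cams.get_calibration(name): a dict with "mtx" (3x3 intrinsics, pixels), "R" (3x3) and "t" (3): a world point X has camera coordinates R X + t. Camera axes: x right, y down, z forward; pixel columns grow to the right and rows downward; lengths in m; the calibration is good to about 2 mm. A picture is of the moment at which its call begins. get_calibration takes no time and is no camera call.
- job_done(): hands the job in, once; it reports no verdict.
Trained networks look in the newest picture that a camera, given by its name, has taken for a name from the list of things; names that differ only in an ending like _2 or _b are one class to them, and where a whole thing is asked for, a point or a joint stands for the part that bears it (a point fixed in the world has none). Each returns a list of dicts, best first, with "p" (0 to 1); they miss things now and then, are a little off and sometimes report something else, mostly with a low value. They report only what shows in the picture. A call takes as long as a camera call. They do not tell look-alikes from the thing itself.
- cams.search_frame(camera, query): "box" ([centre column, centre row, width, height] as shares, 0 to 1, of the picture: columns of its width, rows of its height, round what is visible of it).
The state is a dict: "t": time; "qpos": joint angles; "dq": joint speeds; "tau": joint torques, N m; "tcp_pos": TCP position; "ee_rot": TCP orientation; "wrist_force": force on the tool from outside, world axes, zero at the start; "torque": the same for the moment, N m; "width": finger opening in m.
Only numpy, scipy, OpenCV 4.12 (cv2) and the standard library are available. Lean on these libraries where they do the work, as an engineer would, in place of code of your own. Each camera call takes 0.05 s, during which the arm holds its last target.

## Working session

There is one attempt and no reset: what is moved stays moved. The work goes in short steps, Python scripts to look and compute and a tool call to move; the robot and the scene stay as the last step left them, time stands still between calls to the robot, and variables do not carry over. Pictures are saved under pics/ and viewed, and the job is handed in when it is done.

Besides the shell and the picture viewer there is one more tool, called after "Request:" as name(argument=value, ...) on one line, values as JSON. move_arm: Moves the arm, as the interface text tells. Its arguments: {"type":"object","properties":{"plan":{"type":"array","items":{"type":"array"}}},"required":["plan"]}

```bash
mkdir -p pics
python3 - <<'E'
from station import telemetry,cams
import cv2,numpy as np
s=telemetry.state();print(s['t'],s['tcp_pos'],s['ee_rot'],s['width'])
for n in('top','side'):
    p,d=cams.capture(n);cv2.imwrite(f'pics/{n}0.png',p);np.save(f'{n}0.npy',d)
    c=cams.get_calibration(n);print(n,c)
    for q in('rewinder_nut_bar','unwinder_nut_bar','bottle_mid'):
        for r in cams.search_frame(n,q)[:4]:print(n,q,round(r['p'],2),np.array(r['box'])*[512,384,512,384])
E
```

```text
0.0 [ 0.15708583 -0.55288505  0.23067617] [[ 9.61917689e-01  2.73339220e-01 -1.76507944e-04]
 [ 2.73339231e-01 -9.61916951e-01  1.20168632e-03]
 [ 1.58682019e-04 -1.20416988e-03 -9.99999262e-01]] 0.08567846722909674
top {'mtx': array([[450.42063917,   0.        , 260.67007648],
       [  0.        , 450.42063917, 186.90555812],
       [  0.        ,   0.        ,   1.        ]]), 'R': array([[ 1.61765881e-04, -9.99688596e-01, -2.49536456e-02],
       [-9.97770775e-01,  1.50390688e-03, -6.67174587e-02],
       [ 6.67342106e-02,  2.49088110e-02, -9.97459822e-01]]), 't': array([0.02447439, 0.53972877, 1.24330864])}
top rewinder_nut_bar 0.75 [177.2032 166.6176  11.776   27.9936]
top rewinder_nut_bar 0.7 [269.9776 210.3168  13.2096  24.192 ]
top rewinder_nut_bar 0.53 [262.0416  96.2688  16.4864  27.6864]
top rewinder_nut_bar 0.46 [184.6272 269.952    8.704   21.312 ]
top unwinder_nut_bar 0.79 [357.5808 171.0336  13.9776  21.696 ]
top bottle_mid 0.92 [176.2816  94.1952  43.4176  52.608 ]
side {'mtx': array([[417.00621323,   0.        , 255.11252909],
       [  0.        , 417.00621323, 191.9580138 ],
       [  0.        ,   0.        ,   1.        ]]), 'R': array([[ 0.99306661, -0.11618906,  0.01785519],
       [-0.04229112, -0.49484308, -0.86795264],
       [ 0.10968212,  0.86117967, -0.49632591]]), 't': array([-0.54991148,  0.13016777,  0.9634895 ])}
side rewinder_nut_bar 0.97 [223.6416 193.6512  25.7024  19.8912]
side rewinder_nut_bar 0.86 [344.2176 185.856   30.208   18.8928]
side rewinder_nut_bar 0.81 [163.072  156.288   24.8832  18.3936]
side rewinder_nut_bar 0.69 [257.8944 147.3024  26.0096  15.2064]
side unwinder_nut_bar 0.76 [284.2624 248.1024  40.0896  27.4176]
side bottle_mid 0.82 [322.2016 136.896   32.     108.2112]
```

Run:
```python
import cv2
for n in('top','side'):
    p=cv2.imread(f'pics/{n}0.png');cv2.imwrite(f'pics/{n}0b.png',cv2.resize(p,(800,600),interpolation=cv2.INTER_CUBIC))
```

```text
(no output)
```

View pics/top0b.png

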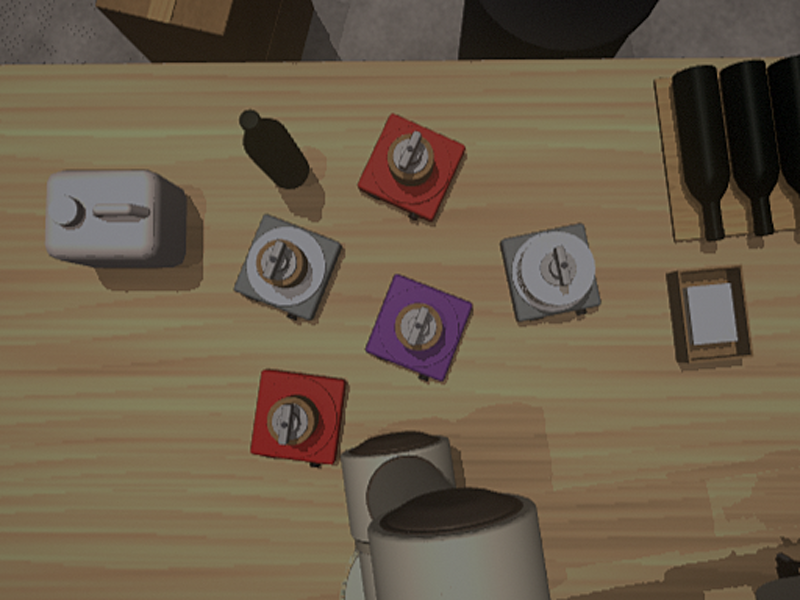

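View pics/side0b.png

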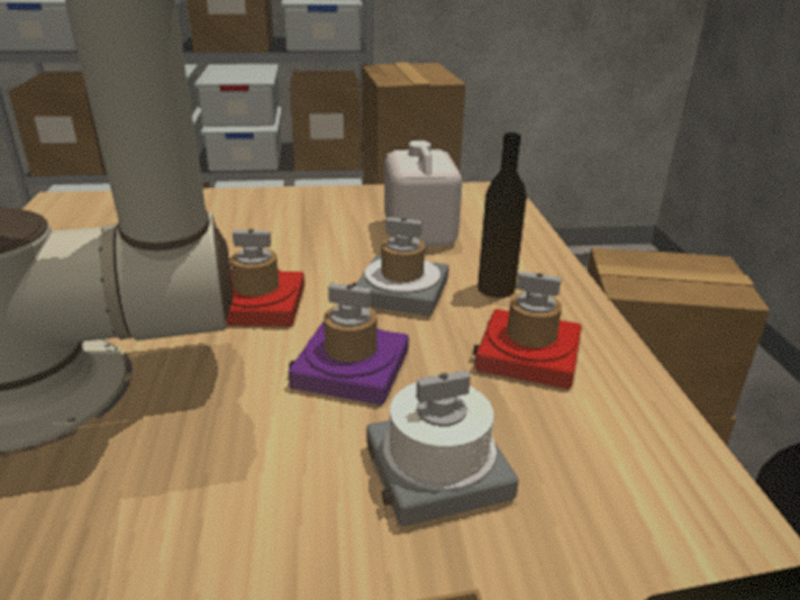

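The top picture shows five nut stands, at these 512x384 pixels:
- grey base with bare core: (177,167)
- purple: (270,210)
- red: (262,96) and (185,270)
- grey base with the fat white roll (the unwinder): (358,171)

The one meant is the grey bare-core stand at top (177,167), side (258,147). The others are red, purple or carry the roll. I'll confirm it in a crop and measure it.

```bash
cat > h.py <<'E'
import numpy as np
from station import cams
def ray(n,u,v,z=None):
    c=cams.get_calibration(n);R,t,K=c['R'],c['t'],c['mtx']
    o=-R.T@t;d=R.T@np.linalg.inv(K)@[u,v,1.]
    return o,d
def atz(n,u,v,z):
    o,d=ray(n,u,v);return o+d*(z-o[2])/d[2]
def cloud(n,D):
    c=cams.get_calibration(n);R,t,K=c['R'],c['t'],c['mtx']
    v,u=np.mgrid[:384,:512]
    X=np.stack([(u-K[0,2])/K[0,0]*D,(v-K[1,2])/K[1,1]*D,D],-1)
    return (X-t)@R
E
python3 - <<'E'
import cv2,numpy as np
from h import *
p=cv2.imread('pics/top0.png');q=cv2.imread('pics/side0.png')
a=cv2.resize(p[125:210,130:230],(700,595),interpolation=cv2.INTER_CUBIC);
cv2.imwrite('pics/crop_t.png',a)
cv2.imwrite('pics/crop_s.png',cv2.resize(q[125:205,215:300],(600,565),interpolation=cv2.INTER_CUBIC))
print(atz('top',177.2,166.6,.151))
for n in('top','side'):
    D=np.load(f'{n}0.npy');P=cloud(n,D)
    c=atz('top',177.2,166.6,.151)
    m=(np.hypot(P[...,0]-c[0],P[...,1]-c[1])<.05)&(P[...,2]>.135)&(P[...,2]<.16)&(D>0)
    X=P[m];print(n,len(X),X.mean(0),np.median(X[:,2]),X.min(0),X.max(0))
    t=X[X[:,2]>.146] if n=='top' else X
    r=cv2.minAreaRect(t[:,:2].astype(np.float32)*1000);print(r)
    w,V=np.linalg.eigh(np.cov(t[:,:2].T));print(np.sqrt(w)*1000,V[:,1],np.degrees(np.arctan2(V[1,1],V[0,1])))
    # bases, bottle
for nm,(u,v) in dict(unw=(357.6,171),pur=(270,210),redfar=(262,96),rednear=(184.6,270)).items():print(nm,atz('top',u,v,.151))
# bottle cloud
D=np.load('top0.npy');P=cloud('top',D);m=(P[...,2]>.16)&(P[...,2]<.4)&(P[...,0]>.3)&(P[...,1]>-.5)
n,l,s,c=cv2.connectedComponentsWithStats(m.astype(np.uint8))
for i in range(1,n):
    if s[i,4]>30:print(s[i],P[l==i].min(0),P[l==i].max(0))
E
```

```text
[0.58257426 0.23163982 0.151     ]
top 170 [0.58565691 0.23780283 0.14919425] 0.15005385043412817 [0.55612337 0.22233337 0.13509374] [0.61742578 0.2558786  0.15735381]
((586.1539306640625, 239.01824951171875), (15.650758743286133, 63.374141693115234), 68.79205322265625)
[ 4.15965868 18.43658199] [-0.93064159  0.36593199] 158.53504952715426
side 169 [0.58643358 0.23289972 0.145705  ] 0.14629690169594672 [0.55691807 0.22010015 0.13521523] [0.61652844 0.24772229 0.15536296]
((586.9092407226562, 234.78787231445312), (16.39647674560547, 63.43437957763672), 71.76460266113281)
[ 2.99965524 18.44607378] [-0.93799434  0.34665057] 159.71741460862916
unw [ 0.57032797 -0.22141987  0.151     ]
pur [ 0.4730641  -0.00250431  0.151     ]
redfar [0.76226549 0.01745734 0.151     ]
rednear [0.32415551 0.20990183 0.151     ]
[153  70  35  37 902] [0.73290807 0.20643321 0.16047363] [0.80487675 0.27688339 0.3043617 ]
[  29  109   71   55 3636] [0.59111007 0.42798089 0.16009144] [0.72976288 0.60841516 0.20931605]
[235 276  52   9 289] [ 0.30001359 -0.0413465   0.16041907] [0.31216426 0.08263594 0.21893269]
```

View pics/crop_t.png

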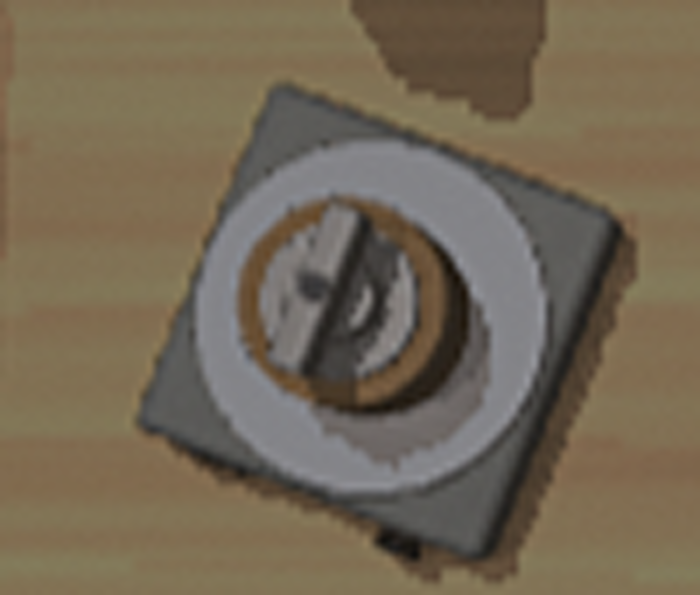

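View pics/crop_s.png

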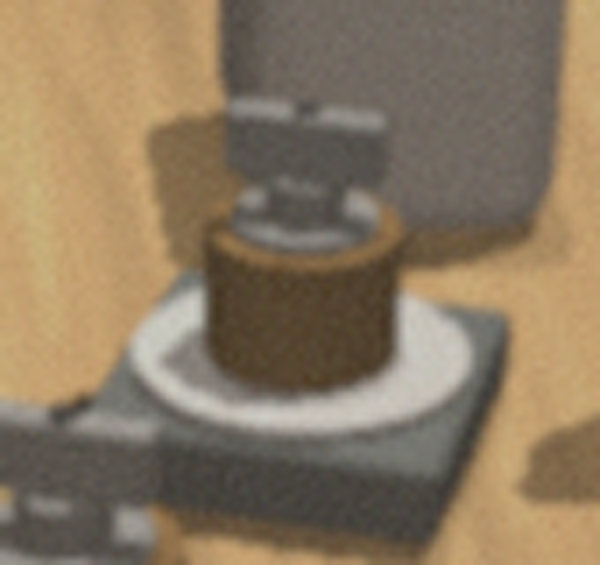

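The crops confirm it: grey base, white platter, bare brown core, silver T-bar. The bar centre is at about (0.586, 0.2375), the top measures 0.150, the length 63 mm, and the direction about -20.5°. I'm moving above it first without turning.

Request:
move_arm(plan=[[[0.0314,-0.0321,0],[0,0,0],0.085],[[0.0314,-0.0321,0],[0,0,0],0.085],[[0.0314,-0.0321,0],[0,0,0],0.085],[[0.0314,-0.0321,0],[0,0,0],0.085],[[0.0314,-0.0321,0],[0,0,0],0.085],[[0.0314,-0.0321,0],[0,0,0],0.085],[[0.0314,-0.0321,0],[0,0,0],0.085],[[0.0314,-0.0321,0],[0,0,0],0.085],[[0.0314,-0.0321,0],[0,0,0],0.085],[[0.0314,-0.0321,0],[0,0,0],0.085],[[0.0314,-0.0321,0],[0,0,0],0.085],[[0.0314,-0.0321,0],[0,0,0],0.085],[[0.0314,-0.0321,0],[0,0,0],0.085],[[0.0314,-0.0321,0],[0,0,0],0.085],[[0.0314,-0.0321,0],[0,0,0],0.085],[[0.0314,-0.0321,0],[0,0,0],0.085],[[0.0314,-0.0321,0],[0,0,0],0.085],[[0.0314,-0.0321,0],[0,0,0],0.085],[[0.0314,-0.0321,0],[0,0,0],0.085],[[0.0314,-0.0321,0],[0,0,0],0.085]])

```text
t: 2.4
tcp_pos: [0.5863, 0.238, 0.2313]
ee_rot: [[0.962, 0.274, 0.0], [0.274, -0.962, 0.0], [0.0, -0.0, -1.0]]
wrist_force: [1.3, -0.2, 0.7]
width: 0.0851
```

Request:
move_arm(plan=[[[0,0,0],[0,0,-0.1444],0.085],[[0,0,0],[0,0,-0.1444],0.085],[[0,0,0],[0,0,-0.1444],0.085],[[0,0,0],[0,0,-0.1444],0.085],[[0,0,0],[0,0,-0.1444],0.085],[[0,0,0],[0,0,-0.1444],0.085],[[0,0,0],[0,0,-0.1444],0.085],[[0,0,0],[0,0,-0.1444],0.085],[[0,0,0],[0,0,-0.1444],0.085],[[0,0,0],[0,0,-0.1444],0.085],[[0,0,0],[0,0,-0.1444],0.085],[[0,0,0],[0,0,-0.1444],0.085],[[0,0,0],[0,0,-0.1444],0.085],[[0,0,0],[0,0,-0.1444],0.085],[[0,0,0],[0,0,-0.1444],0.085],[[0,0,0],[0,0,-0.1444],0.085],[[0,0,0],[0,0,-0.1444],0.085],[[0,0,0],[0,0,0],0.085],[[0,0,0],[0,0,0],0.085]])

```text
t: 4.3
tcp_pos: [0.5857, 0.2361, 0.2313]
ee_rot: [[-0.915, 0.403, -0.0], [0.403, 0.915, 0.0], [0.0, 0.0, -1.0]]
wrist_force: [0.5, 0.2, 0.4]
width: 0.0851
```

Run:
```python
from station import telemetry,cams
import cv2,numpy as np
from h import *
s=telemetry.state();R=np.array(s['ee_rot']);print(s['t'],s['tcp_pos'],np.degrees(np.arctan2(R[1,1],R[0,1])),R[:,2],s['qpos'],s['width'],s['wrist_force'])
p,D=cams.capture('side');np.save('side1.npy',D)
cv2.imwrite('pics/side1.png',cv2.resize(p[60:230,150:400],(800,544),interpolation=cv2.INTER_CUBIC))
P=cloud('side',D);c=[.586,.2375]
m=(np.hypot(P[...,0]-c[0],P[...,1]-c[1])<.045)&(P[...,2]>.13)&(P[...,2]<.158)&(D>0)
X=P[m];print(len(X),X.min(0),X.max(0));print(cv2.minAreaRect(X[:,:2].astype(np.float32)*1000))
d=np.array(c)-s['tcp_pos'][:2];print('tool shift',R[:2,:2].T@d)
```

```text
4.3 [0.58574302 0.23609361 0.23128396] 66.24489714492492 [-1.16979934e-04  1.01441671e-04 -9.99999988e-01] [ 1.49639992e+01  1.54045438e+01  7.42229174e+01  7.34589313e-03
  9.03775132e+01 -5.12808501e+01] 0.0851069134605253 [0.5498126  0.24372853 0.37774953]
204 [0.55675422 0.21857733 0.13002297] [0.61655946 0.24727194 0.15477358]
((586.6751708984375, 234.4676513671875), (16.509029388427734, 63.64389419555664), 68.12692260742188)
tool shift [0.00033133 0.00139075]
```

View pics/side1.png

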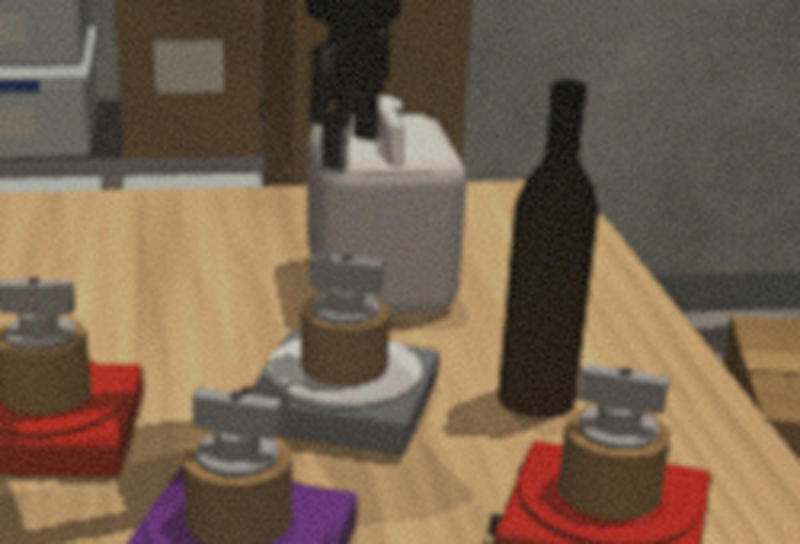

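The gripper sits right above the bar, turned about 3° clockwise of it so that closing cannot tighten the nut. Next I'm descending until the tips are just above the hub top (0.125).

Request:
move_arm(plan=[[[0,0.001,0.017],[0,0,0],0.085],[[0,0,0.017],[0,0,0],0.085],[[0,0,0.017],[0,0,0],0.085],[[0,0,0.017],[0,0,0],0.085],[[0,0,0.017],[0,0,0],0.085],[[0,0,0.0165],[0,0,0],0.085],[[0,0,0],[0,0,0],0.085],[[0,0,0],[0,0,0],0.085]])

```text
t: 5.15
tcp_pos: [0.5862, 0.237, 0.1303]
ee_rot: [[-0.916, 0.4, -0.0], [0.4, 0.916, 0.0], [0.0, 0.0, -1.0]]
wrist_force: [0.1, 0.0, 0.0]
width: 0.0848
```

Run:
```python
from station import telemetry,cams
import cv2
p,D=cams.capture('side')
cv2.imwrite('pics/side2.png',cv2.resize(p[90:190,200:330],(780,600),interpolation=cv2.INTER_CUBIC))
```

```text
(no output)
```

View pics/side2.png

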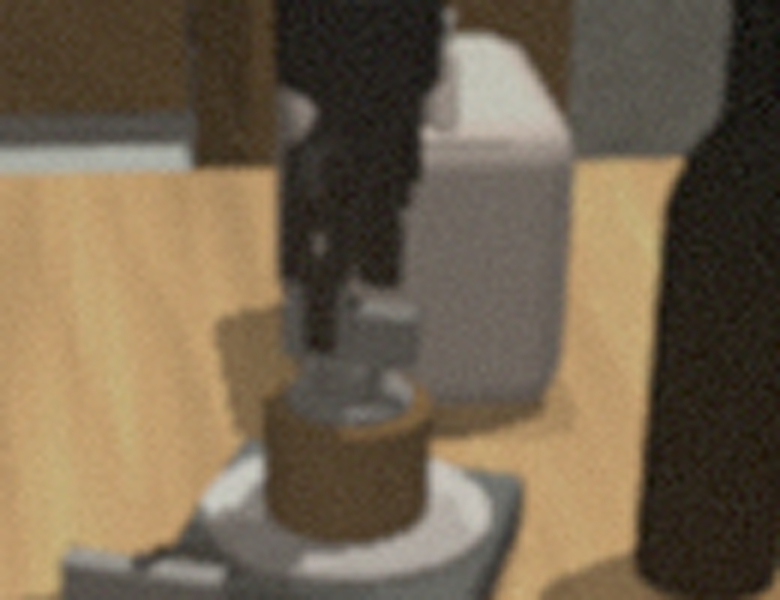

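The fingers straddle the bar, with the near fingertip in front of it, and there is no contact force. Closing now.

Request:
move_arm(plan=[[[0,0,0],[0,0,0],0.06],[[0,0,0],[0,0,0],0.04],[[0,0,0],[0,0,0],0.025],[[0,0,0],[0,0,0],0.018],[[0,0,0],[0,0,0],0.01],[[0,0,0],[0,0,0],0.01],[[0,0,0],[0,0,0],0.01],[[0,0,0],[0,0,0],0.01]])

```text
t: 6.0
tcp_pos: [0.5871, 0.2383, 0.1304]
ee_rot: [[-0.917, 0.398, 0.003], [0.398, 0.917, 0.003], [-0.001, 0.003, -1.0]]
wrist_force: [7.3, 12.3, -1.2]
width: 0.0125
```

It has gripped the bar (width 12.5 mm). The side force shows the bar lies about 2 mm further along +y, so I'll relieve that and start turning clockwise.

Request:
move_arm(plan=[[[0,0.001,0],[0,0,0],0.01],[[0,0.001,0],[0,0,0],0.01],[[0,0,0],[0,0,0.05],0.01],[[0,0,0],[0,0,0.1],0.01],[[0,0,0],[0,0,0.1],0.01],[[0,0,0],[0,0,0.1],0.01],[[0,0,0],[0,0,0],0.01]])

```text
t: 6.7
tcp_pos: [0.5868, 0.2381, 0.1304]
ee_rot: [[-0.722, 0.692, -0.0], [0.692, 0.722, -0.001], [-0.001, -0.001, -1.0]]
wrist_force: [-3.2, -6.0, 8.4]
width: 0.013
```

Run:
```python
from station import telemetry
import numpy as np
s=telemetry.state();R=np.array(s['ee_rot']);print(s['t'],s['tcp_pos'],np.degrees(np.arctan2(R[1,1],R[0,1])),s['torque'],s['wrist_force'],R[:2,:2].T@s['wrist_force'][:2],s['width'],s['qpos'][5])
```

```text
6.7 [0.58683228 0.23808021 0.13039862] 46.2075382804875 [-1.26153894  0.87493196 -0.14641654] [-3.21070576 -6.03300937  8.42679389] [-1.85747648 -6.57689524] 0.012956525779043325 -31.04703134294958
```

Request:
move_arm(plan=[[[0,0,0],[0,0,0.1],0.01],[[0,0,0],[0,0,0.1],0.01],[[0,0,0],[0,0,0.1],0.01],[[0,0,0],[0,0,0.1],0.01],[[0,0,0],[0,0,0.1],0.01],[[0,0,0],[0,0,0.1],0.01],[[0,0,0],[0,0,0.1],0.01],[[0,0,0],[0,0,0.1],0.01],[[0,0,0],[0,0,0.1],0.01],[[0,0,0],[0,0,0.1],0.01],[[0,0,0],[0,0,0],0.01],[[0,0,0],[0,0,0],0.01]])

```text
t: 7.9
tcp_pos: [0.5853, 0.2378, 0.1303]
ee_rot: [[0.189, 0.982, -0.004], [0.982, -0.189, -0.002], [-0.003, -0.003, -1.0]]
wrist_force: [-19.2, -11.0, 15.4]
width: 0.0132
```

Run:
```python
from station import telemetry,cams
import numpy as np,cv2
s=telemetry.state();R=np.array(s['ee_rot']);print(s['t'],s['tcp_pos'],np.degrees(np.arctan2(R[1,1],R[0,1])),s['torque'],s['wrist_force'],R[:2,:2].T@s['wrist_force'][:2],s['width'],s['qpos'][5])
p,D=cams.capture('side')
cv2.imwrite('pics/side3.png',cv2.resize(p[90:190,200:330],(780,600),interpolation=cv2.INTER_CUBIC))
```

```text
7.9 [0.58534491 0.23776341 0.13033502] -10.874595438801261 [-1.76248821  3.37281263 -0.13228019] [-19.19097145 -10.96830439  15.44921831] [-14.39170812 -16.77697911] 0.013189427143355576 26.039478302951967
```

View pics/side3.png

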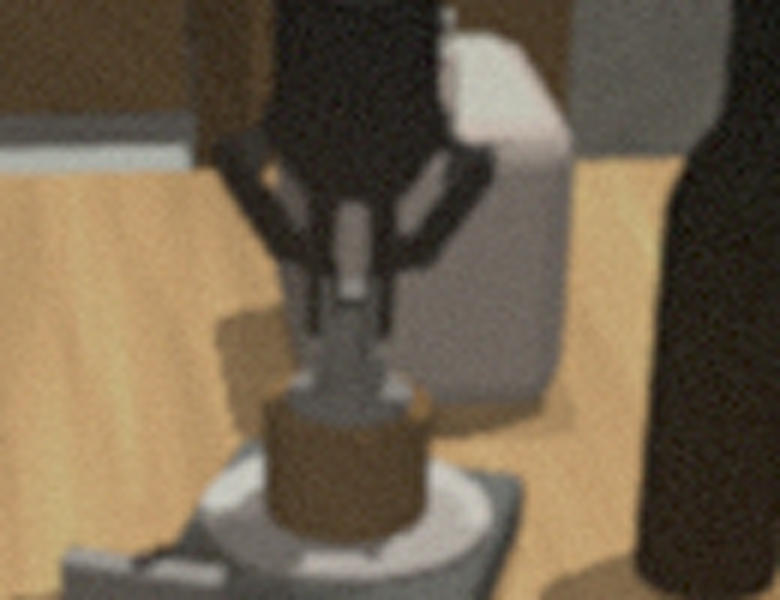

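The bar is now end-on to the side camera, held between the fingers: turned about 80°. I'll ease the side load, open, and rise straight up.

Request:
move_arm(plan=[[[0,-0.001,0],[0,0,0],0.01],[[0,-0.001,0],[0,0,0],0.01],[[0,0,0],[0,0,0],0.03],[[0,0,0],[0,0,0],0.06],[[0,0,0],[0,0,0],0.085],[[0,0,0],[0,0,0],0.085],[[0,0,0],[0,0,0],0.085],[[0,0,0],[0,0,0],0.085],[[0,0,-0.01],[0,0,0],0.085],[[0,0,-0.02],[0,0,0],0.085],[[0,0,-0.03],[0,0,0],0.085],[[0,0,-0.03],[0,0,0],0.085],[[0,0,-0.03],[0,0,0],0.085],[[0,0,-0.01],[0,0,0],0.085],[[0,0,0],[0,0,0],0.085]])

```text
t: 9.45
tcp_pos: [0.5854, 0.2393, 0.2618]
ee_rot: [[0.188, 0.982, 0.003], [0.982, -0.188, 0.001], [0.001, 0.003, -1.0]]
wrist_force: [-0.2, -0.2, -0.4]
width: 0.0847
```

Run:
```python
from station import telemetry,cams
import cv2,numpy as np
from h import *
s=telemetry.state();print(s['t'],s['tcp_pos'],s['wrist_force'],s['width'])
p,D=cams.capture('side');P=cloud('side',D)
cv2.imwrite('pics/side4.png',cv2.resize(p,(800,600),interpolation=cv2.INTER_CUBIC))
for nm,c in (('rew',[.586,.2375]),('unw',[.5703,-.2214])):
  for k,PP,DD in(('before',cloud('side',np.load('side0.npy')),np.load('side0.npy')),('now',P,D)):
    m=(np.hypot(PP[...,0]-c[0],PP[...,1]-c[1])<.045)&(PP[...,2]>.13)&(PP[...,2]<.158)&(DD>0)
    X=PP[m];w,V=np.linalg.eigh(np.cov(X[:,:2].T));print(nm,k,len(X),X.mean(0),cv2.minAreaRect(X[:,:2].astype(np.float32)*1000),np.degrees(np.arctan2(V[1,1],V[0,1])))
print([ (r['p'],np.array(r['box'])*[512,384,512,384]) for r in cams.search_frame('side','bottle_mid')[:1]])
```

```text
9.45 [0.58540028 0.23932547 0.2618197 ] [-0.24735654 -0.16936414 -0.35399639] 0.0847454785060981
rew before 209 [0.58698155 0.23261199 0.14312116] ((586.9092407226562, 234.78787231445312), (16.39647674560547, 63.43437957763672), 71.76460266113281) 159.78636476376414
rew now 88 [0.58603101 0.2244101  0.1466422 ] ((587.2588500976562, 235.1390838623047), (63.626617431640625, 14.209254264831543), 79.36309814453125) 78.12961864023485
unw before 470 [ 0.57532003 -0.23470336  0.14422169] ((576.3392333984375, -230.78439331054688), (64.37173461914062, 16.532573699951172), 10.338849067687988) -169.7854838200507
unw now 461 [ 0.57533884 -0.23469635  0.14440493] ((576.92138671875, -231.157470703125), (64.79839324951172, 16.277679443359375), 10.582144737243652) -169.85057638577683
[(0.61, array([321.024 , 137.5872,  30.208 , 106.4064]))]
```

View pics/side4.png

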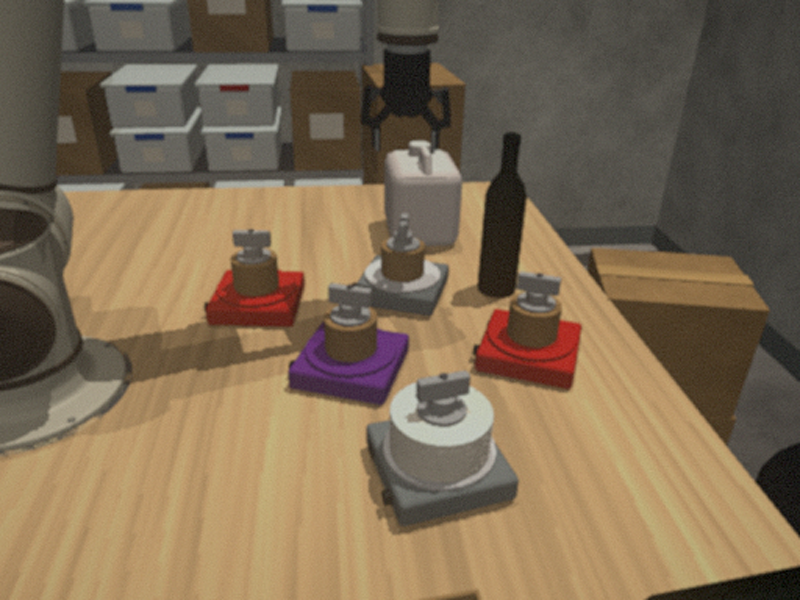

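The rewinder bar went from about 159° to 79°, so it turned about 80° clockwise. The unwinder and the bottle have not moved, and the gripper hangs free above, touching nothing.

```bash
python3 -c "
from station import job_done,telemetry
print(job_done(),telemetry.state()['t'])"
```

```text
the job is handed in; nothing more can be done
the job is handed in; nothing more can be done
```

I loosened the rewinder's T-bar nut (grey base, bare core) by about 80° clockwise seen from above, let go of it, rose clear and handed the job in at about 9.5 s.

- **Turn:** In the side camera's depth data the bar went from about 159° to 78–79°. That agrees with the gripper's own turn of about 77° plus the small clockwise offset it closed with.
- **Left alone:** The unwinder's bar read the same before and after, within 0.3°. The bottle's box in the picture moved by only about a pixel, which is within the network's scatter.
- **Forces:** The highest wrist force I read was about 27 N, a side load from a 2 mm off-centre grip, which I eased before opening. At the end it was about 0 N with the gripper clear.

No final check failed. The top and side cameras had differed by about 4 mm on the bar's centre. I had used a point nearer the top camera's, and the grip then showed the bar about 2 mm further to one side.

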